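Hang the rod-stub pail on the bench fork by its bail

TASK

On the welding bench, swing the folded-down wire bail of the small steel pail up until it stands straight above the pail, without dragging or tipping the pail. Then lift the pail by the bail and hang it on the two-pronged fork of the stand, the bail wire lying down in the notches of both prongs, and let go so that it hangs free and level. Set it down onto the fork gently, by feel, because the fork is clamped at a different height each time; leave the other things on the bench as they are.

Things in the scene. Friction and masses are not known exactly. Their poses are not given: they have to be found in the camera images.
- pail: Small open round steel pail, 100 mm across the rim, 92 mm across the bottom, 72 mm high, 0.5 to 0.8 kg, loose on the bench with some welding-rod stubs in it. Origin at the centre of its underside, z up. The bail's pivots are in two ears at y = +56 and -56 mm, 62 mm above the underside; the pivot line is the pail's y axis.
- bail (a joint): Angle of the pail's wire bail, rad: 0 = standing straight up above the pail, -1.57 = level, pointing to the pail's -x side (robot side); it starts at -1.8 to -1.55, folded down to level or beyond on that side. Travel -2.1 to 2.1. The pivots are stiff (about 0.05 N m, under 1 N at the grip): the bail stays where it is left.
- bail_grip (a point): Middle of the bail's top bar, on its axis, 118 mm from the pivot line. The bail is a flat-topped U of 6 mm steel wire, 112 mm wide, the straight top bar 100 mm long. Over the bar's middle 44 mm sits a black hand tube of 14 mm diameter that turns freely on the wire; the bare wire shows 28 mm on either side of it. This frame turns with the bail: y along the bar, z from the pivots to the bar.
- stand: Steel stand fixed to the bench: base plate 130 x 130 x 12 mm and a round post, 22 mm thick, 306 mm high. Origin at the base's underside on the post axis, z up. Clamped on the post is a fork of two parallel 8 mm round prongs pointing to the stand's -x (towards the robot), centre lines at y = +36 and -36 mm (64 mm free between them). Two marks under the fork are listed next.
- plan_flat (a point): Mark on the bench (z = 0), straight below the middle of the prongs' flat level run, which reaches from x = -165 to -130 mm in the stand's frame; farther out the tips turn up at x = -175 mm, their tops 20 mm above the flat run's centre line. The fork's height is clamped anew each time and not measured: the flat run's centre line is 225 to 260 mm up; a bail wire lying on it has its axis 7 mm higher.
- plan_notch (a point): Mark on the bench (z = 0), straight below where the seated bail bar's middle belongs, 111 mm in front of the post axis. The notch floors (x = -120 to -100 mm in the stand's frame) lie 12 mm below the flat run, reached from it by a slope; behind them a back stop rises (x = -100 to -94 mm) to 14 mm above the flat run and runs on level to the post. More than 20 N on the fork is rough.
- tin: Bystander: plain round aluminium tin without a bail, 92 mm across, 75 mm high, origin at the centre of its underside. It may stand on either side of the pail, its place being swapped with the pail's.
- tube: Bystander: upright offcut of 50 mm square steel tube, 100 mm high, behind the wrench; origin at the centre of its underside.
- wrench: Bystander: flat 130 mm wrench lying between the pail and the tin, roughly along x.
- magnet: Bystander: red magnetic welding square, 90 mm triangle, 18 mm thick, lying on the bench in front of the stand.
Not all that is in view belongs to the job. Of the things like the pail, leave any that is green; of the rest the larger one is meant.

How it is judged:
By the outcome, as a careful person would: the job done as asked, in the order asked, and still so for the second after the job is handed in, with the robot touching nothing.
It also fails if it takes over 72 s, if anything falls off the work surface, if the arm or the gripper's body presses on something with over 40 N, if the wrist force passes 120 N, or if a joint passes its speed limit or range.

ROBOT

A 7-joint arm with a two-finger parallel gripper is mounted at the origin on the work surface. World frame = base frame: x ahead of the robot, y to its left, z up, the work surface at z = 0. Lengths are in mm, angles in rad, forces in N, time in s.
With the tool pointing down it reaches from about 350 to 900 mm from the base axis. Payload 7.2 kg.
Tool frame: the origin (TCP) lies between the finger pads; the fingertips stand 8 mm ahead of it and the grasp point (between the pads) lies 11 mm behind it; y points along the fingers, z is the direction in which the jaws open and shut, and the axes are right-handed (so a half turn about y gives the same grasp; the last joint's range is limited). The gripper opens to 85 mm and grips with 20 to 120 N. Pads are 22 mm wide; open, the fingers measure 114 mm over their backs; the gripper's body (76 mm by 85 mm) begins 54 mm behind the grasp point. The pads swing forward as they close: fully open they stand 13 mm farther back than shut.
Start: joints at [-1.23, 0.411, -0.013, 1.596, 0.006, 1.134, -0.082], TCP at [248.452, 573.498, 239.297] pointing down, gripper open.
Joint ranges: [-2.95, 2.95], [-0.29, 1.99], [-1.47, 1.44], [0.14, 2.54], [-1.03, 4.17], [0.13, 1.85], [-2.86, 2.86]. Speed limits (rad/s): [2.39, 2.39, 3.01, 3.01, 3.14, 3.14, 3.14].

INTERFACE

Orientations are given as [roll, pitch, yaw] about the fixed x, y, z axes, in that order (R = Rz(yaw) Ry(pitch) Rx(roll)).
In Python, from station import ctrl gives the robot as it stands.
- The arm moves only by the shell command python3 -m inch 'ROWS' [FORCE]. ROWS is JSON, a list of rows, each an object with "dr": the turn, a rotation vector about the tool's x, y, z in rad, a list of three; "delta_pos": the shift along the tool's x, y, z in m, a list of three; "jaw": the finger opening in m, from 0 to 0.0854. A call has 1 to 12 rows; each row is the pose to reach, as a shift and turn from the pose commanded when the call began, along the tool's axes at that moment; what a row does not reach only later rows make up. A row lasts 1/8 s, in which the tool goes at most 62.5 mm and 10.7 degrees, less where a joint would pass 70% of its speed; a pose out of reach is approached as far as the arm can. A call with a gripper value outside its range is refused whole. The fingers move at their own pace and stop on an object; FORCE is the grip in N (left out, the last holds). Time passes only in rows, so rows that repeat a pose let the fingers close. It gives the time, the measured TCP pose, the force and the opening at its end, in the units of the state.
- ctrl.sense(): the state, without advancing time (a new reading comes with each control period).
- ctrl.get_image(name): name is "side" or "top"; returns a dict with "pixels" (420x560x3 uint8, red, green, blue), "K" (3x3 intrinsics, pixels), "D" ([k1, k2, p1, p2, k3] as OpenCV has them; the pictures are not rectified), "view" (4x4, takes a point from world to camera coordinates). Camera axes: x right, y down, z forward; pixel columns grow to the right and rows downward; lengths in mm; the calibration is good to about 2 mm. A picture is of the moment at which its call begins. There is no depth.
- ctrl.hand_in(): hands the job in, once; it reports no verdict.
The state is a dict: "clock": time; "joint_pos": joint angles; "dq": joint speeds; "joint_torque": joint torques, N m; "tcp_pos": TCP position; "tool_rot": TCP orientation; "contact_force": force on the tool from outside, world axes, zero at the start; "wrist_torque": the same for the moment, N m; "finger_gap": finger opening in mm.
Only numpy, scipy, OpenCV 4.12 (cv2) and the standard library are available. Lean on these libraries where they do the work, as an engineer would, in place of code of your own. Each camera call takes 0.05 s, during which the arm holds its last target.

## Working session

There is one attempt and no reset: what is moved stays moved. The work goes in short steps, Python scripts to look and compute and a shell command to move; the robot and the scene stay as the last step left them, time stands still between calls to the robot, and variables do not carry over. Pictures are saved under pics/ and viewed, and the job is handed in when it is done.

```bash
ls; mkdir -p pics; python3 - <<'E'
from station import ctrl
import cv2,numpy as np
s=ctrl.sense()
for k,v in s.items(): print(k,np.round(v,3).tolist())
for n in("side","top"):
    im=ctrl.get_image(n); cv2.imwrite(f"pics/{n}0.png",im["pixels"][:,:,::-1]); print(n,im["K"],im["D"],np.round(im["view"],3).tolist())
E
```

```text
pics
clock 0.0
joint_pos [-1.23, 0.412, -0.013, 1.597, 0.006, 1.134, -0.082]
dq [0.002, 0.0, 0.001, -0.0, 0.001, -0.001, 0.001]
joint_torque [0.0, -60.063, 0.682, -29.94, 0.014, 0.011, 0.0]
tcp_pos [248.315, 573.026, 238.446]
tool_rot [-1.572, -0.0, -0.409]
contact_force [-0.086, -0.309, -0.256]
wrist_torque [-0.009, 0.013, 0.006]
finger_gap 85.24
side [[421.95194816   0.         280.1665299 ]
 [  0.         421.95194816 204.90579767]
 [  0.           0.           1.        ]] [-0.10601857  0.          0.          0.          0.        ] [[0.994, -0.104, -0.014, -633.771], [-0.09, -0.782, -0.617, 134.896], [0.053, 0.615, -0.787, 957.274], [0.0, 0.0, 0.0, 1.0]]
top [[380.47980617   0.         276.90337157]
 [  0.         380.47980617 209.44361257]
 [  0.           0.           1.        ]] [-0.02228434  0.          0.          0.          0.        ] [[-0.004, -1.0, 0.03, -19.147], [-0.999, 0.002, -0.045, 628.594], [0.045, -0.03, -0.999, 887.532], [0.0, 0.0, 0.0, 1.0]]
```

View pics/side0.png

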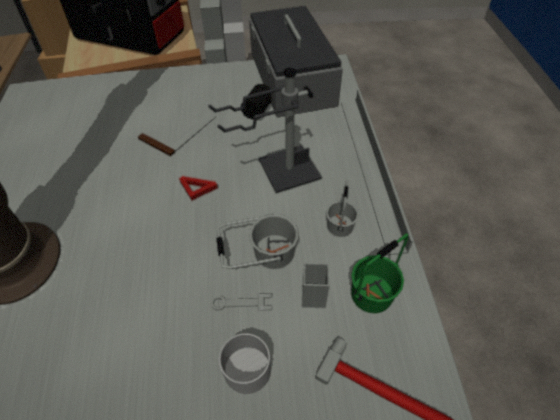

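View pics/top0.png

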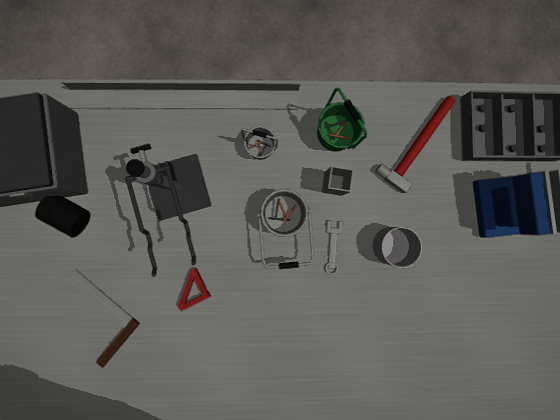

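The larger steel pail is at top (284,212) / side (274,240). Its hand tube is at top (288,265) / side (221,246), and the fork prongs are at top (153,270) and (193,260). I'll zoom in to get exact pixels.

```bash
cat > h.py <<'E'
import cv2,numpy as np
from station import ctrl
from scipy.spatial.transform import Rotation as Rn
def cam(n): 
    d=ctrl.get_image(n); return d
def ray(d,uv):
    p=cv2.undistortPoints(np.array([[uv]],float),np.array(d["K"]),np.array(d["D"]))[0,0]
    V=np.array(d["view"]);R=V[:3,:3];t=V[:3,3]
    c=-R.T@t; r=R.T@np.array([p[0],p[1],1.]); return c,r/np.linalg.norm(r)
def onz(d,uv,z):
    c,r=ray(d,uv); return c+r*(z-c[2])/r[2]
def tri(a,ua,b,ub):
    c1,r1=ray(a,ua);c2,r2=ray(b,ub)
    A=np.stack([r1,-r2],1);s=np.linalg.lstsq(A,c2-c1,rcond=None)[0]
    p=c1+s[0]*r1;q=c2+s[1]*r2; return (p+q)/2,np.linalg.norm(p-q)
def proj(d,P):
    V=np.array(d["view"]);rv=cv2.Rodrigues(V[:3,:3])[0]
    return cv2.projectPoints(np.array(P,float).reshape(-1,1,3),rv,V[:3,3],np.array(d["K"]),np.array(d["D"]))[0][:,0]
def crop(d,x0,y0,x1,y1,f,name):
    im=d["pixels"][y0:y1,x0:x1,::-1]; im=cv2.resize(im,None,fx=f,fy=f,interpolation=cv2.INTER_CUBIC)
    im=np.clip(im.astype(float)*1.6,0,255).astype(np.uint8)
    for x in range((x0+9)//10*10,x1,10):
        cv2.putText(im,str(x),(int((x-x0+.5)*f)-8,8),0,.3,(0,255,255),1); cv2.line(im,(int((x-x0+.5)*f),10),(int((x-x0+.5)*f),16),(0,255,255),1)
    for y in range((y0+9)//10*10,y1,10): cv2.putText(im,str(y),(0,int((y-y0+.5)*f)+3),0,.3,(0,255,255),1)
    cv2.imwrite("pics/"+name,im)
E
python3 - <<'E'
from h import *
s=cam("side");t=cam("top")
crop(t,100,130,220,290,3.7,"t1.png");crop(t,240,170,350,290,5,"t2.png")
crop(s,190,60,330,200,4.2,"s1.png");crop(s,200,200,320,300,5.5,"s2.png")
# black tube mask
for d,n,(x0,y0,x1,y1) in((s,"side",(212,230,230,260)),(t,"top",(272,255,306,275))):
    g=d["pixels"][y0:y1,x0:x1].max(2); m=(g<45).astype(np.uint8)
    nn,l,st,c=cv2.connectedComponentsWithStats(m)
    for i in range(1,nn):
        if st[i,4]>8: print(n,st[i]+[x0,y0,0,0,0],c[i]+[x0,y0])
E
```

```text
side [217 237   7  18  89] [220.02247191 245.60674157]
top [279 262  20   7 113] [288.24778761 264.96460177]
```

View pics/t1.png

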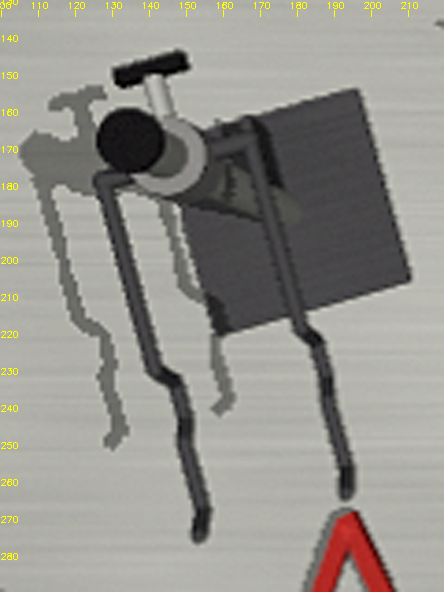

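View pics/t2.png

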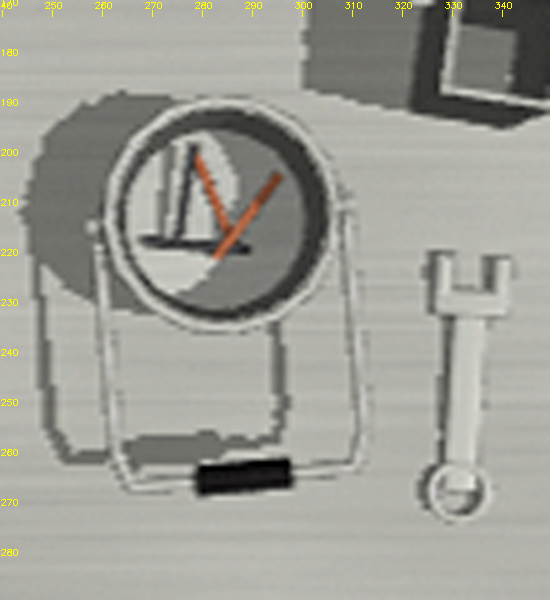

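View pics/s1.png

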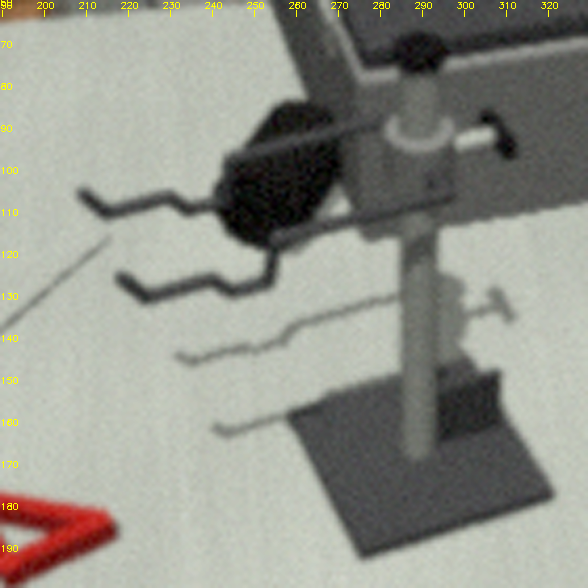

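View pics/s2.png

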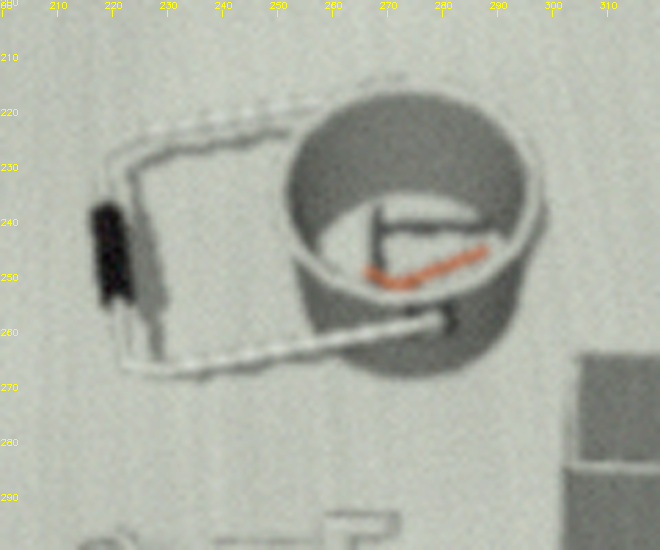

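```bash
python3 - <<'E'
from h import *
s=cam("side");t=cam("top")
print("tube",tri(s,(220.2,245.7),t,(288.2,265)))
print("tube ends",tri(s,(218.5,237),t,(279.5,265.8)),tri(s,(222,254.5),t,(297.5,264)))
print("corners",tri(s,(219.5,228),t,(265,267)),tri(s,(222.5,266),t,(311.5,262)))
print("tip near",tri(s,(218,125.5),t,(193.4,263)),"far",tri(s,(209.3,105.2),t,(153.5,273)))
print("tip2 near",tri(s,(218,125.5),t,(193.4,261)),"far",tri(s,(209.3,105.2),t,(153.5,271)))
print("stopbase near",tri(s,(254,127.5),t,(185.5,222)))
print("stoptop near",tri(s,(254,117.5),t,(180.5,217)))
print("stoptop far",tri(s,(0,0),t,(0,0)) if 0 else "")
print("post top",tri(s,(289.5,71),t,(135,167)))
for z in(306,): print(onz(s,(289.5,71),z),onz(t,(135.5,167.5),z))
# base plate corners top z=12
for uv in((197,153.5),(210.5,205),(161,219.5)): print("base",onz(t,uv,12))
for uv in((275.5,192),(320,177),(259,158)): print("baseS",onz(s,uv,12))
# pail rim
print("rimT",onz(t,(282.5,212),72)); 
for uv in((260.2,212),(306,212),(282,189.5),(283,235)): print(onz(t,uv,72))
for uv in((252.5,236),(297.5,236),(274,216.5),(274,254)): print("S",onz(s,uv,72))
print("ears",onz(t,(258.5,215),62),onz(t,(308.5,211),62))
E
```

```text
tube (array([502.28320528, -44.54337197,  58.25018669]), np.float64(1.1879060071331096))
tube ends (array([500.34549795, -24.83822707,  63.20186475]), np.float64(0.38425624775631134)) (array([504.77368776, -65.66902618,  55.71479757]), np.float64(2.4761713103686973))
corners (array([499.12219919,   7.5342034 ,  51.50503752]), np.float64(4.493750900836068)) (array([507.5862389 , -96.85533822,  60.28104723]), np.float64(1.2700896153877623))
tip near (array([524.33071393, 132.54596451, 242.63634469]), np.float64(0.6571753633593874)) far (array([506.60452756, 201.69024833, 243.25264284]), np.float64(2.1457426976514))
tip2 near (array([526.06429708, 132.56144709, 242.52358372]), np.float64(4.130610638857447)) far (array([508.32000675, 201.75752307, 243.07809708]), np.float64(5.596901156908259))
stopbase near (array([597.84060953, 153.48914183, 210.44534529]), np.float64(1.9437546630068983))
stoptop near (array([603.00759938, 157.11367584, 235.55316939]), np.float64(4.873074346511177))
stoptop far 
post top (array([683.79362639, 214.53376305, 306.5455504 ]), np.float64(0.23455886525649186))
[684.00942553 215.35768533 306.        ] [682.95542102 213.90809957 306.        ]
base [762.47016612 168.88528453  12.        ]
base [639.53512905 136.23051214  12.        ]
base [605.52095192 252.4652314   12.        ]
baseS [639.30323753 130.79720112  12.        ]
baseS [758.75150524 167.90404046  12.        ]
baseS [606.65142678 254.97063519  12.        ]
rimT [620.21959835 -31.63586382  72.        ]
[620.33918224  17.83163331  72.        ]
[620.09215921 -83.96265031  72.        ]
[670.34711152 -30.7362692   72.        ]
[569.24915833 -32.52793943  72.        ]
S [574.51026889 -36.46367624  72.        ]
S [670.84283844 -47.42436721  72.        ]
S [625.56033979  10.35005924  72.        ]
S [616.2848872  -86.72860318  72.        ]
ears [614.00666683  21.78489709  62.        ] [622.71648686 -90.69738208  62.        ]
```

```bash
cat >> h.py <<'E'
G=11.
def Rt(yaw,tilt): # tool down at yaw, tilted forward about tool x
    return Rn.from_euler('xyz',[-np.pi/2,0,yaw])*Rn.from_rotvec([tilt,0,0])
def rows(targets):
    """targets: list of (grasp point mm, yaw, tilt) -> print rows relative to present measured pose"""
    s=ctrl.sense(); R0=Rn.from_euler('xyz',s["tool_rot"]); p0=np.array(s["tcp_pos"])
    for g,yaw,tilt in targets:
        R=Rt(yaw,tilt); p=np.array(g,float)+R.apply([0,G,0])
        print("dp",np.round(R0.inv().apply(p-p0)/1000,4).tolist(),"dr",np.round((R0.inv()*R).as_rotvec(),3).tolist())
def st():
    s=ctrl.sense(); R=Rn.from_euler('xyz',s["tool_rot"]); p=np.array(s["tcp_pos"])
    print("t",round(s["clock"],2),"grasp",np.round(p-R.apply([0,G,0]),1),"rot",np.round(s["tool_rot"],3),"F",np.round(s["contact_force"],2),"M",np.round(s["wrist_torque"],2),"gap",round(s["finger_gap"],1))
    return s
E
python3 - <<'E'
from h import *
st()
y=-1.49
rows([((370,190,240),-0.9,0),((460,-45,200),y,0),((440,-44.5,160),y,.5),((470,-44.5,110),y,.5),((502,-44.5,58),y,.5)])
E
```

```text
t 0.3 grasp [248.4 573.4 250. ] rot [-1.571 -0.    -0.409] F [-0.91 -0.82 -0.9 ] M [ 0.   -0.04 -0.04] gap 85.5
dp [0.264, 0.0102, -0.3035] dr [0.001, 0.491, 0.0]
dp [0.4399, 0.0503, -0.4833] dr [0.0, 1.081, 0.0]
dp [0.426, 0.0889, -0.4883] dr [0.45, 1.058, -0.27]
dp [0.4536, 0.1389, -0.4764] dr [0.45, 1.058, -0.27]
dp [0.4829, 0.1909, -0.4636] dr [0.45, 1.058, -0.27]
```

```bash
python3 -m inch '[{"dr":[0,0.49,0],"delta_pos":[0.264,0.01,-0.304],"jaw":0.085},{"dr":[0,0.49,0],"delta_pos":[0.264,0.01,-0.304],"jaw":0.085},{"dr":[0,0.49,0],"delta_pos":[0.264,0.01,-0.304],"jaw":0.085},{"dr":[0,0.49,0],"delta_pos":[0.264,0.01,-0.304],"jaw":0.085},{"dr":[0,0.49,0],"delta_pos":[0.264,0.01,-0.304],"jaw":0.085},{"dr":[0,0.49,0],"delta_pos":[0.264,0.01,-0.304],"jaw":0.085},{"dr":[0,0.49,0],"delta_pos":[0.264,0.01,-0.304],"jaw":0.085},{"dr":[0,1.08,0],"delta_pos":[0.44,0.05,-0.483],"jaw":0.085},{"dr":[0,1.08,0],"delta_pos":[0.44,0.05,-0.483],"jaw":0.085},{"dr":[0,1.08,0],"delta_pos":[0.44,0.05,-0.483],"jaw":0.06},{"dr":[0,1.08,0],"delta_pos":[0.44,0.05,-0.483],"jaw":0.05},{"dr":[0,1.08,0],"delta_pos":[0.44,0.05,-0.483],"jaw":0.05}]' 20
python3 - <<'E'
from h import *
st(); y=-1.49
rows([((460,-45,200),y,0),((440,-44.5,160),y,.5),((475,-44.5,105),y,.5),((502.5,-44.5,58),y,.5)])
E
```

```text
clock: 1.8
tcp_pos: [460.7, -49.1, 189.0]
tool_rot: [-1.571, -0.002, -1.496]
contact_force: [-0.0, 0.1, -0.6]
finger_gap: 50.1
t 1.8 grasp [460.7 -49.1 200. ] rot [-1.571 -0.002 -1.496] F [-0.03  0.09 -0.57] M [ 0.01  0.02 -0.01] gap 50.1
dp [-0.0042, 0.0, -0.0004] dr [-0.0, -0.006, 0.002]
dp [-0.0063, 0.0387, -0.0151] dr [0.5, -0.005, 0.003]
dp [-0.0038, 0.0937, 0.0198] dr [0.5, -0.005, 0.003]
dp [-0.0018, 0.1407, 0.0472] dr [0.5, -0.005, 0.003]
```

```bash
python3 -m inch '[{"dr":[0.17,0,0],"delta_pos":[-0.006,0.013,-0.005],"jaw":0.05},{"dr":[0.34,0,0],"delta_pos":[-0.006,0.026,-0.01],"jaw":0.05},{"dr":[0.5,-0.005,0],"delta_pos":[-0.006,0.039,-0.015],"jaw":0.05},{"dr":[0.5,-0.005,0],"delta_pos":[-0.004,0.07,0.004],"jaw":0.05},{"dr":[0.5,-0.005,0],"delta_pos":[-0.004,0.094,0.02],"jaw":0.05},{"dr":[0.5,-0.005,0],"delta_pos":[-0.004,0.094,0.02],"jaw":0.05}]'
python3 - <<'E'
from h import *
st(); y=-1.49
rows([((475,-44.5,105),y,.5),((502.5,-44.5,58),y,.5)])
s=cam("side");t=cam("top")
crop(t,240,170,350,310,4.2,"t3.png");crop(s,160,160,320,300,4.2,"s3.png")
E
```

```text
clock: 2.55
tcp_pos: [483.9, -40.7, 115.0]
tool_rot: [-1.1, 0.003, -1.476]
contact_force: [-0.0, 0.4, -0.4]
finger_gap: 49.6
t 2.55 grasp [478.9 -41.2 124.8] rot [-1.1    0.003 -1.476] F [-0.03  0.41 -0.43] M [-0.04  0.41  0.05] gap 49.6
dp [0.0031, 0.0157, -0.0124] dr [0.029, 0.011, -0.009]
dp [0.0058, 0.07, -0.0094] dr [0.029, 0.011, -0.009]
```

View pics/s3.png

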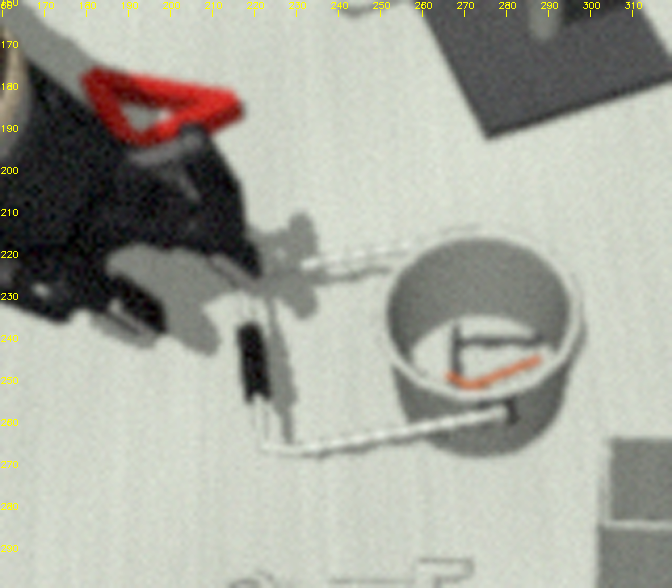

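View pics/t3.png

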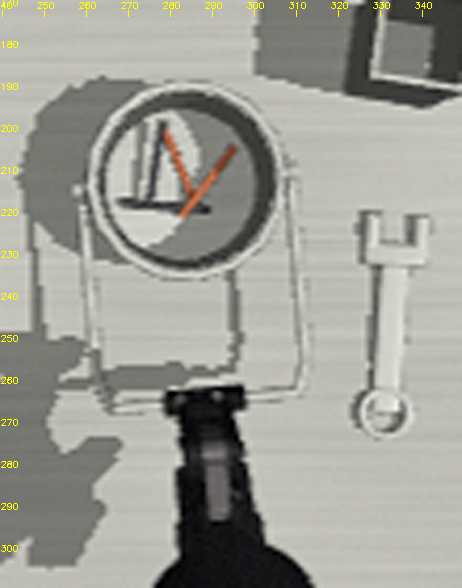

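```bash
python3 - <<'E'
from h import *
s=st();print(np.round(s["joint_pos"],3),np.round(s["dq"],3))
E
```

```text
t 2.65 grasp [478.3 -41.7 124.7] rot [-1.101  0.004 -1.479] F [-0.57  0.29  0.66] M [-0.08  0.5  -0.01] gap 50.2
[-0.208  0.183  0.26   2.431 -1.031  0.127  1.13 ] [-0.045 -0.036  0.06   0.02  -0.037  0.009 -0.096]
```

```bash
python3 - <<'E'
from h import *
y=-1.49
rows([((480,-44.5,130),y,.2),((500,-44.5,135),y,-.1),((521,-44.5,102),y,-.4),((502.5,-44.5,58),y,-.4)])
E
```

```text
dp [0.003, -0.0045, 0.0007] dr [-0.27, 0.01, -0.008]
dp [0.0048, -0.0013, 0.0178] dr [-0.57, 0.011, -0.006]
dp [0.0068, 0.0354, 0.019] dr [-0.87, 0.012, -0.005]
dp [0.0053, 0.0663, -0.0174] dr [-0.87, 0.012, -0.005]
```

```bash
python3 -m inch '[{"dr":[-0.14,0.005,0],"delta_pos":[0.003,-0.005,0.001],"jaw":0.05},{"dr":[-0.27,0.01,-0.008],"delta_pos":[0.003,-0.0045,0.001],"jaw":0.05},{"dr":[-0.42,0.01,-0.007],"delta_pos":[0.004,-0.003,0.009],"jaw":0.05},{"dr":[-0.57,0.011,-0.006],"delta_pos":[0.005,-0.001,0.018],"jaw":0.05},{"dr":[-0.72,0.011,-0.006],"delta_pos":[0.006,0.017,0.018],"jaw":0.05},{"dr":[-0.87,0.012,-0.005],"delta_pos":[0.007,0.035,0.019],"jaw":0.05},{"dr":[-0.87,0.012,-0.005],"delta_pos":[0.007,0.035,0.019],"jaw":0.05},{"dr":[-0.87,0.012,-0.005],"delta_pos":[0.007,0.035,0.019],"jaw":0.05}]'
python3 - <<'E'
from h import *
s=st();print(np.round(s["joint_pos"],3)); y=-1.49
rows([((521,-44.5,102),y,-.4),((502.5,-44.5,58),y,-.4)])
E
```

```text
clock: 3.65
tcp_pos: [516.2, -45.4, 93.6]
tool_rot: [-1.968, -0.001, -1.494]
contact_force: [-0.3, -1.2, 0.6]
finger_gap: 49.8
t 3.65 grasp [520.4 -45.1 103.7] rot [-1.968e+00 -1.000e-03 -1.494e+00] F [-0.29 -1.16  0.63] M [ 0.   -0.42 -0.06] gap 49.8
[-0.487  0.736  0.707  1.719 -0.375  1.26   0.44 ]
dp [-0.0005, 0.0014, 0.0012] dr [-0.003, -0.004, -0.001]
dp [-0.002, 0.0491, 0.0012] dr [-0.003, -0.004, -0.001]
```

```bash
python3 -m inch '[{"dr":[0,0,0],"delta_pos":[-0.002,0.015,0.001],"jaw":0.045},{"dr":[0,0,0],"delta_pos":[-0.002,0.030,0.001],"jaw":0.045},{"dr":[0,-0.004,0],"delta_pos":[-0.002,0.042,0.001],"jaw":0.04},{"dr":[0,-0.004,0],"delta_pos":[-0.002,0.049,0.001],"jaw":0.035},{"dr":[0,-0.004,0],"delta_pos":[-0.002,0.049,0.001],"jaw":0.03},{"dr":[0,-0.004,0],"delta_pos":[-0.002,0.049,0.001],"jaw":0.03}]'
python3 - <<'E'
from h import *
s=st(); y=-1.49
rows([((502.5,-44.5,58),y,-.4)])
s=cam("side");t=cam("top")
crop(t,240,170,350,310,4.2,"t4.png");crop(s,160,160,320,300,4.2,"s4.png")
E
```

```text
clock: 4.4
tcp_pos: [498.7, -45.1, 47.6]
tool_rot: [-1.969, 0.002, -1.489]
contact_force: [-0.2, 0.5, 0.4]
finger_gap: 30.2
t 4.4 grasp [503.  -44.7  57.8] rot [-1.969  0.002 -1.489] F [-0.19  0.51  0.42] M [ 0.02 -0.42  0.01] gap 30.2
dp [-0.0002, -0.0, -0.0005] dr [-0.002, 0.001, -0.001]
```

View pics/s4.png

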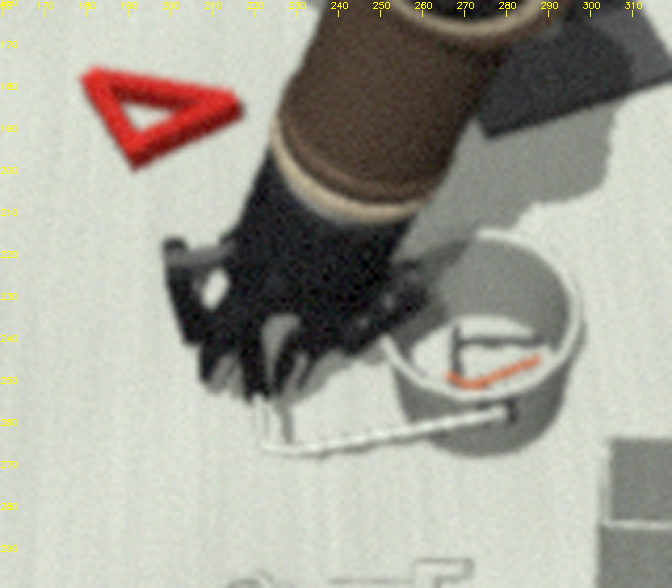

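View pics/t4.png

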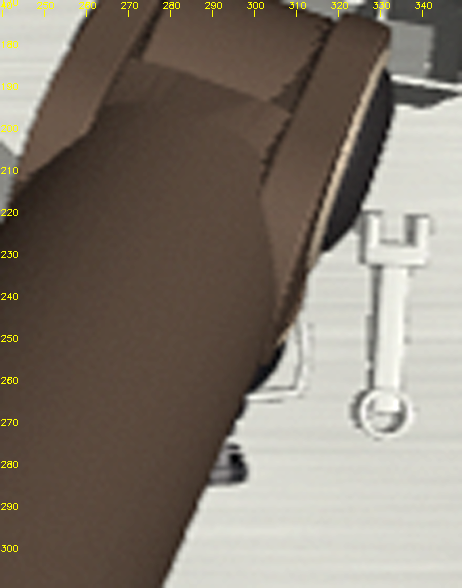

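The side view shows the tube between the fingers (about 220,250) and the pail unmoved. I'll close the fingers in steps.

```bash
python3 -m inch '[{"dr":[0,0,0],"delta_pos":[0,0,0],"jaw":0.022},{"dr":[0,0,0],"delta_pos":[0,0,0],"jaw":0.018},{"dr":[0,0,0],"delta_pos":[0,0,0],"jaw":0.016},{"dr":[0,0,0],"delta_pos":[0,0,0],"jaw":0.015}]' 20; python3 -c "
from h import *
st()"; python3 -m inch '[{"dr":[0,0,0],"delta_pos":[0,0,0],"jaw":0.013},{"dr":[0,0,0],"delta_pos":[0,0,0],"jaw":0.01},{"dr":[0,0,0],"delta_pos":[0,0,0],"jaw":0.01},{"dr":[0,0,0],"delta_pos":[0,0,0],"jaw":0.01}]' 25;python3 -c "
from h import *
st()"
```

```text
clock: 5.0
tcp_pos: [498.2, -44.9, 47.4]
tool_rot: [-1.97, 0.002, -1.489]
contact_force: [-0.8, -0.3, -0.0]
finger_gap: 14.8
t 5.0 grasp [502.4 -44.6  57.6] rot [-1.97   0.002 -1.489] F [-0.76 -0.32 -0.03] M [ 0.06 -0.24 -0.01] gap 14.8
clock: 5.5
tcp_pos: [498.1, -44.9, 47.4]
tool_rot: [-1.97, 0.002, -1.489]
contact_force: [-2.5, 0.1, 0.9]
finger_gap: 13.0
t 5.5 grasp [502.4 -44.6  57.6] rot [-1.97   0.002 -1.489] F [-2.47  0.1   0.94] M [ 0.01 -0.   -0.02] gap 13.0
```

```bash
cat >> h.py <<'E'
def arc(angs,yaw=0.08,C=(619.9,-35.2,62.),tool=-1.49,off=(0,0,0)):
    T=[]
    for a in angs:
        r=118*np.sin(a); g=np.array([C[0]+r*np.cos(yaw),C[1]+r*np.sin(yaw),C[2]+118*np.cos(a)])+off
        T.append((g,tool,-0.4*min(1,max(0,-a/1.6))))
    rows(T)
E
python3 -c "
from h import *
arc([-1.608,-1.55,-1.48,-1.4,-1.32])"
```

```text
dp [0.0, -0.0, -0.0001] dr [-0.001, 0.002, -0.001]
dp [0.0, -0.0063, -0.0026] dr [0.011, 0.002, -0.001]
dp [-0.0, -0.0141, -0.0052] dr [0.029, 0.002, -0.001]
dp [-0.0, -0.0232, -0.0075] dr [0.049, 0.001, -0.001]
dp [-0.0, -0.0325, -0.0091] dr [0.069, 0.001, -0.001]
```

```bash
python3 -m inch '[{"dr":[0.01,0,0],"delta_pos":[0,-0.0063,-0.0028],"jaw":0.01},{"dr":[0.028,0,0],"delta_pos":[0,-0.0141,-0.0054],"jaw":0.01},{"dr":[0.028,0,0],"delta_pos":[0,-0.0141,-0.0054],"jaw":0.01}]';python3 -c "
from h import *
st();st()
arc([-1.48,-1.4,-1.32,-1.24,-1.16])"
```

```text
clock: 5.88
tcp_pos: [499.2, -45.0, 63.6]
tool_rot: [-1.939, 0.002, -1.489]
contact_force: [-1.3, -0.8, -0.2]
finger_gap: 12.8
t 5.88 grasp [503.1 -44.7  73.9] rot [-1.939  0.002 -1.489] F [-1.28 -0.78 -0.2 ] M [-0.11 -0.04  0.08] gap 12.8
t 5.88 grasp [503.1 -44.7  73.9] rot [-1.939  0.002 -1.489] F [-1.28 -0.78 -0.2 ] M [-0.11 -0.04  0.08] gap 12.8
dp [-0.0002, 0.0013, 0.0001] dr [-0.002, 0.001, -0.002]
dp [-0.0002, -0.0079, -0.0019] dr [0.018, 0.001, -0.002]
dp [-0.0002, -0.0172, -0.0032] dr [0.038, 0.001, -0.002]
dp [-0.0002, -0.0267, -0.0037] dr [0.058, 0.001, -0.002]
dp [-0.0002, -0.0361, -0.0034] dr [0.078, 0.001, -0.002]
```

```bash
python3 -m inch '[{"dr":[0.018,0,0],"delta_pos":[0,-0.0079,-0.002],"jaw":0.01},{"dr":[0.038,0,0],"delta_pos":[0,-0.0172,-0.0033],"jaw":0.01},{"dr":[0.058,0,0],"delta_pos":[0,-0.0267,-0.0038],"jaw":0.01},{"dr":[0.058,0,0],"delta_pos":[0,-0.0267,-0.0038],"jaw":0.01}]';python3 -c "
from h import *
st()
arc([-1.24,-1.16,-1.08,-1.,-.92,-.84])"
```

```text
clock: 6.38
tcp_pos: [505.5, -44.5, 89.9]
tool_rot: [-1.881, 0.002, -1.489]
contact_force: [0.1, 0.3, 0.6]
finger_gap: 13.1
t 6.38 grasp [508.9 -44.3 100.4] rot [-1.881  0.002 -1.489] F [0.12 0.28 0.6 ] M [-0.1  -0.31  0.08] gap 13.1
dp [-0.0002, 0.0001, -0.0002] dr [0.0, 0.001, -0.002]
dp [-0.0002, -0.0093, 0.0006] dr [0.02, 0.001, -0.002]
dp [-0.0002, -0.0186, 0.0021] dr [0.04, 0.001, -0.002]
dp [-0.0002, -0.0279, 0.0044] dr [0.06, 0.001, -0.002]
dp [-0.0002, -0.0369, 0.0074] dr [0.08, 0.001, -0.002]
dp [-0.0002, -0.0457, 0.0112] dr [0.1, 0.001, -0.002]
```

```bash
python3 -m inch '[{"dr":[0.02,0,0],"delta_pos":[0,-0.0093,0.0006],"jaw":0.01},{"dr":[0.04,0,0],"delta_pos":[0,-0.0186,0.0021],"jaw":0.01},{"dr":[0.06,0,0],"delta_pos":[0,-0.0279,0.0044],"jaw":0.01},{"dr":[0.08,0,0],"delta_pos":[0,-0.0369,0.0074],"jaw":0.01},{"dr":[0.08,0,0],"delta_pos":[0,-0.0369,0.0074],"jaw":0.01}]';python3 -c "
from h import *
st()
arc([-.92,-.84,-.76,-.68,-.6,-.52])"
```

```text
clock: 7.0
tcp_pos: [523.7, -43.1, 122.5]
tool_rot: [-1.802, 0.002, -1.489]
contact_force: [-1.3, 0.3, 0.8]
finger_gap: 13.0
t 7.0 grasp [526.2 -42.9 133.2] rot [-1.802  0.002 -1.489] F [-1.31  0.26  0.84] M [ 0.06 -0.07  0.01] gap 13.0
dp [-0.0001, -0.0003, 0.0] dr [0.001, 0.001, -0.002]
dp [-0.0001, -0.0088, 0.0044] dr [0.021, 0.001, -0.002]
dp [-0.0001, -0.0169, 0.0095] dr [0.041, 0.001, -0.002]
dp [-0.0001, -0.0246, 0.0152] dr [0.061, 0.001, -0.002]
dp [-0.0001, -0.0318, 0.0215] dr [0.081, 0.001, -0.002]
dp [-0.0001, -0.0385, 0.0284] dr [0.101, 0.001, -0.002]
```

```bash
python3 -m inch '[{"dr":[0.021,0,0],"delta_pos":[0,-0.0088,0.0044],"jaw":0.01},{"dr":[0.041,0,0],"delta_pos":[0,-0.0169,0.0095],"jaw":0.01},{"dr":[0.061,0,0],"delta_pos":[0,-0.0246,0.0152],"jaw":0.01},{"dr":[0.081,0,0],"delta_pos":[0,-0.0318,0.0215],"jaw":0.01},{"dr":[0.1,0,0],"delta_pos":[0,-0.0385,0.0284],"jaw":0.01},{"dr":[0.1,0,0],"delta_pos":[0,-0.0385,0.0284],"jaw":0.01}]';python3 -c "
from h import *
st()
arc([-.52,-.44,-.36,-.28,-.2,-.1,0])"
```

```text
clock: 7.75
tcp_pos: [560.7, -39.9, 153.6]
tool_rot: [-1.701, 0.002, -1.489]
contact_force: [-3.8, 1.8, 6.8]
finger_gap: 12.9
t 7.75 grasp [562.1 -39.8 164.6] rot [-1.701  0.002 -1.489] F [-3.81  1.83  6.77] M [ 0.23  0.76 -0.  ] gap 12.9
dp [0.0, 0.0002, -0.0007] dr [-0.0, 0.001, -0.002]
dp [0.0, -0.0052, 0.0073] dr [0.02, 0.001, -0.002]
dp [0.0, -0.0099, 0.0156] dr [0.04, 0.001, -0.002]
dp [0.0001, -0.0141, 0.0244] dr [0.06, 0.001, -0.002]
dp [0.0001, -0.0175, 0.0334] dr [0.08, 0.001, -0.002]
dp [0.0001, -0.0208, 0.045] dr [0.105, 0.001, -0.002]
dp [0.0001, -0.0229, 0.0569] dr [0.13, 0.001, -0.002]
```

```bash
python3 -m inch '[{"dr":[0,0,0],"delta_pos":[0,-0.0012,-0.001],"jaw":0.01},{"dr":[0,0,0],"delta_pos":[0,-0.0012,-0.001],"jaw":0.01}]';python3 -c "
from h import *
st()
arc([-.52,-.44,-.36,-.28,-.2,-.1,0],C=(619.9,-35.2,63.5))"
```

```text
clock: 8.0
tcp_pos: [559.6, -40.1, 154.0]
tool_rot: [-1.702, 0.001, -1.489]
contact_force: [0.3, 0.0, -0.3]
finger_gap: 13.3
t 8.0 grasp [561.  -40.  164.9] rot [-1.702e+00  1.000e-03 -1.489e+00] F [ 0.27  0.03 -0.25] M [ 0.08 -0.37  0.06] gap 13.3
dp [-0.0001, -0.0011, 0.0004] dr [0.001, 0.001, -0.001]
dp [-0.0001, -0.0065, 0.0083] dr [0.021, 0.001, -0.001]
dp [-0.0001, -0.0113, 0.0167] dr [0.041, 0.001, -0.001]
dp [-0.0001, -0.0154, 0.0254] dr [0.061, 0.001, -0.001]
dp [-0.0, -0.0189, 0.0344] dr [0.081, 0.001, -0.001]
dp [-0.0, -0.0222, 0.046] dr [0.106, 0.001, -0.001]
dp [0.0, -0.0243, 0.0579] dr [0.131, 0.001, -0.001]
```

```bash
python3 -c "
from h import *
arc([-.52,-.44,-.36,-.28,-.2,-.1,0],C=(619.2,-35.2,62.6))"
```

```text
dp [-0.0001, -0.0001, -0.0002] dr [0.001, 0.001, -0.001]
dp [-0.0001, -0.0055, 0.0077] dr [0.021, 0.001, -0.001]
dp [-0.0001, -0.0103, 0.0161] dr [0.041, 0.001, -0.001]
dp [-0.0001, -0.0144, 0.0248] dr [0.061, 0.001, -0.001]
dp [-0.0001, -0.0179, 0.0338] dr [0.081, 0.001, -0.001]
dp [-0.0001, -0.0212, 0.0454] dr [0.106, 0.001, -0.001]
dp [-0.0001, -0.0233, 0.0573] dr [0.131, 0.001, -0.001]
```

```bash
python3 -m inch '[{"dr":[0.02,0,0],"delta_pos":[0,-0.0055,0.0077],"jaw":0.01},{"dr":[0.04,0,0],"delta_pos":[0,-0.0103,0.0161],"jaw":0.01},{"dr":[0.06,0,0],"delta_pos":[0,-0.0144,0.0248],"jaw":0.01},{"dr":[0.06,0,0],"delta_pos":[0,-0.0144,0.0248],"jaw":0.01}]';python3 -c "
from h import *
st()
arc([-.28,-.2,-.1,0],C=(619.2,-35.2,62.6))"
```

```text
clock: 8.5
tcp_pos: [585.9, -38.0, 165.2]
tool_rot: [-1.642, 0.002, -1.489]
contact_force: [0.8, 0.9, -3.0]
finger_gap: 13.0
t 8.5 grasp [586.7 -38.  176.1] rot [-1.642  0.002 -1.489] F [ 0.8   0.91 -3.01] M [ 0.02 -0.25 -0.02] gap 13.0
dp [-0.0001, 0.0001, 0.0] dr [0.001, 0.001, -0.002]
dp [-0.0001, -0.0027, 0.0092] dr [0.021, 0.001, -0.002]
dp [-0.0001, -0.0053, 0.021] dr [0.046, 0.001, -0.002]
dp [-0.0001, -0.0068, 0.033] dr [0.071, 0.001, -0.002]
```

```bash
python3 -m inch '[{"dr":[0.02,0,0],"delta_pos":[0,-0.0022,0.0092],"jaw":0.01},{"dr":[0.046,0,0],"delta_pos":[0,-0.0047,0.021],"jaw":0.01},{"dr":[0.046,0,0],"delta_pos":[0,-0.0047,0.021],"jaw":0.01}]';python3 -c "
from h import *
st()
arc([-.1,0],C=(619.2,-35.2,62.1))"
```

```text
clock: 8.88
tcp_pos: [607.5, -36.2, 168.6]
tool_rot: [-1.595, 0.002, -1.489]
contact_force: [0.1, 1.0, 4.8]
finger_gap: 13.5
t 8.88 grasp [607.8 -36.2 179.6] rot [-1.595  0.002 -1.489] F [0.05 1.02 4.77] M [ 0.23 -0.    0.  ] gap 13.5
dp [-0.0001, 0.0001, -0.0003] dr [-0.001, 0.001, -0.002]
dp [-0.0, -0.0008, 0.0117] dr [0.024, 0.001, -0.002]
```

```bash
python3 -m inch '[{"dr":[0.012,0,0],"delta_pos":[0,-0.0009,0.006],"jaw":0.01},{"dr":[0.024,0,0],"delta_pos":[0,-0.0011,0.0117],"jaw":0.01},{"dr":[0.024,0,0],"delta_pos":[0,-0.0011,0.0117],"jaw":0.01}]';python3 - <<'E'
from h import *
st()
s=cam("side");t=cam("top")
crop(t,240,130,350,290,3.7,"t5.png");crop(s,190,160,320,300,4.2,"s5.png")
E
```

```text
clock: 9.25
tcp_pos: [618.6, -35.3, 168.9]
tool_rot: [-1.572, 0.002, -1.489]
contact_force: [0.5, 1.1, 3.5]
finger_gap: 12.7
t 9.25 grasp [618.6 -35.3 179.9] rot [-1.572  0.002 -1.489] F [0.47 1.14 3.47] M [ 0.23 -0.15 -0.02] gap 12.7
```

View pics/s5.png

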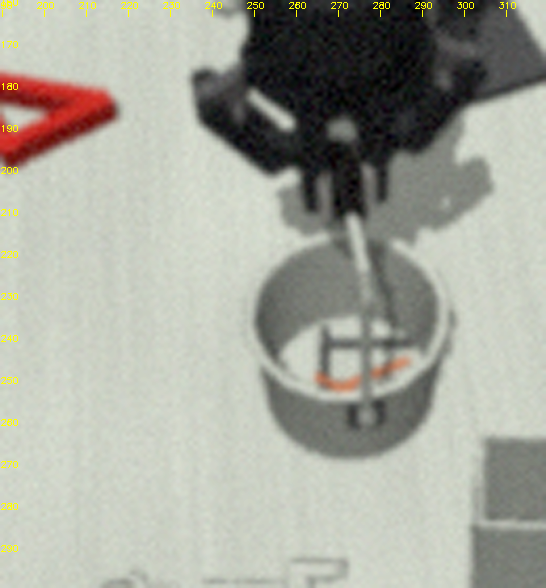

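```bash
python3 - <<'E'
from h import *
a=cv2.imread("pics/side0.png",0).astype(np.float32); d=cam("side"); b=cv2.cvtColor(d["pixels"],cv2.COLOR_RGB2GRAY).astype(np.float32)
for n,(x0,y0,x1,y1) in dict(bottom=(240,245,262,280),bR=(285,235,305,280),rods=(262,236,292,256),whole=(245,238,305,275),ref=(180,170,225,205)).items():
    w=cv2.createHanningWindow((x1-x0,y1-y0),cv2.CV_32F)
    print(n,cv2.phaseCorrelate(a[y0:y1,x0:x1].copy(),b[y0:y1,x0:x1].copy(),w))
E
```

```text
bottom ((-4.442775727740617, -4.290630034955193), -0.13350034808671032)
bR ((-0.6780946383576847, 0.7181230224615796), 0.9485690212249756)
rods ((-1.8178784230982075, 0.29768682802250623), 0.6565459009011586)
whole ((-1.3708047514812876, 0.373700805125619), 0.8598957812786102)
ref ((0.6718980966642398, -0.06370133419329704), 1.0107960583251199)
```

View pics/t5.png

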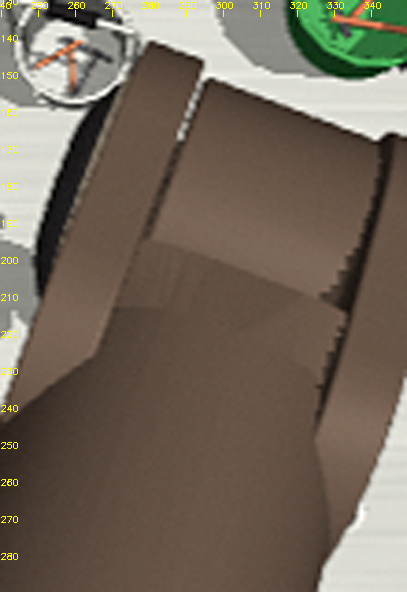

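```bash
python3 - <<'E'
from h import *
s=cam("side")
crop(s,260,195,295,270,8,"s6.png")
print(proj(s,[(623.1,-91.5,62),(623.1,-91.5,180),(619,-35,180)]))
E
```

```text
[[277.56549944 258.11329925]
 [276.37634911 225.65838868]
 [271.45890631 202.45922505]]
```

View pics/s6.png

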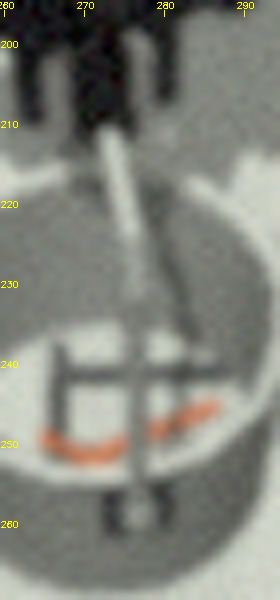

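```bash
python3 -m inch '[{"dr":[0,0,0],"delta_pos":[0,0,0],"jaw":0.005},{"dr":[0,0,0],"delta_pos":[0,-0.001,0],"jaw":0.005},{"dr":[0,0,0],"delta_pos":[0,-0.002,0],"jaw":0.005},{"dr":[0,0,0],"delta_pos":[0,-0.004,0],"jaw":0.005},{"dr":[0,0,0],"delta_pos":[0,-0.006,0],"jaw":0.005},{"dr":[0,0,0],"delta_pos":[0,-0.009,0],"jaw":0.005},{"dr":[0,0,0],"delta_pos":[0,-0.012,0],"jaw":0.005},{"dr":[0,0,0],"delta_pos":[0,-0.012,0],"jaw":0.005},{"dr":[0,0,0],"delta_pos":[0,-0.012,0],"jaw":0.005}]' 60;python3 - <<'E'
from h import *
st()
s=cam("side");st()
crop(s,190,160,320,300,4.2,"s7.png")
E
```

```text
clock: 10.58
tcp_pos: [618.1, -35.3, 180.8]
tool_rot: [-1.573, 0.002, -1.489]
contact_force: [0.2, 0.2, -5.6]
finger_gap: 11.9
t 10.57 grasp [618.2 -35.3 191.8] rot [-1.573  0.002 -1.489] F [ 0.22  0.2  -5.65] M [ 0.01 -0.    0.06] gap 11.9
t 10.62 grasp [618.2 -35.3 191.8] rot [-1.573  0.002 -1.489] F [ 0.27  0.32 -5.7 ] M [0.03 0.02 0.02] gap 11.8
```

View pics/s7.png

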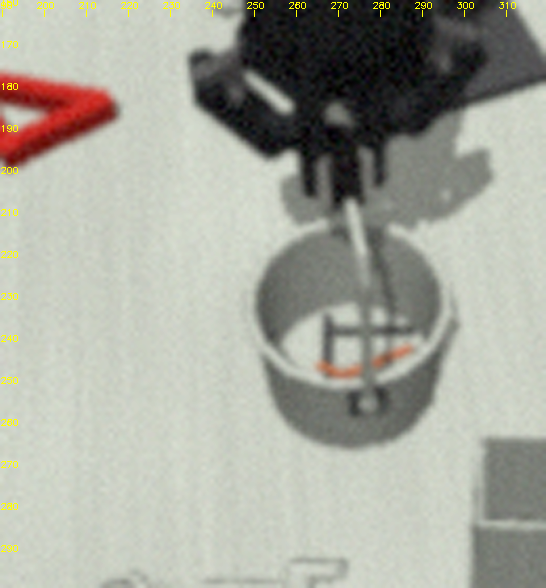

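The pail is lifted and hangs level, with a load of about 5.7 N. Next I raise it and carry it round to in front of the fork.

```bash
python3 -m inch '[{"dr":[0,0,0],"delta_pos":[0,-0.005,0],"jaw":0.005},{"dr":[0,0,0],"delta_pos":[0,-0.013,0],"jaw":0.005},{"dr":[0,0,0],"delta_pos":[0,-0.024,0],"jaw":0.005},{"dr":[0,0,0],"delta_pos":[0,-0.036,0],"jaw":0.005},{"dr":[0,0,0],"delta_pos":[0,-0.048,0],"jaw":0.005},{"dr":[0,0,0],"delta_pos":[0,-0.06,0],"jaw":0.005},{"dr":[0,0,0],"delta_pos":[0,-0.072,0],"jaw":0.005},{"dr":[0,0,0],"delta_pos":[0,-0.081,0],"jaw":0.005},{"dr":[0,0,0],"delta_pos":[0,-0.087,0],"jaw":0.005},{"dr":[0,0,0],"delta_pos":[0,-0.09,0],"jaw":0.005},{"dr":[0,0,0],"delta_pos":[0,-0.09,0],"jaw":0.005}]'; python3 - <<'E'
from h import *
s=st();print(np.round(s["joint_pos"],3))
rows([((450,-20,282),-1.49,0),((456.5,153.7,282),-1.309,0)])
E
```

```text
clock: 12.0
tcp_pos: [618.4, -35.5, 270.8]
tool_rot: [-1.573, 0.002, -1.489]
contact_force: [-0.2, -0.2, -6.4]
finger_gap: 11.9
t 12.0 grasp [618.4 -35.5 281.8] rot [-1.573  0.002 -1.489] F [-0.18 -0.2  -6.43] M [-0.    0.02 -0.03] gap 11.9
[-0.577  0.462  0.804  1.607 -0.349  1.226  0.377]
dp [-0.0292, 0.0003, -0.1665] dr [0.003, 0.001, -0.002]
dp [-0.2018, 0.0005, -0.1459] dr [0.002, -0.18, -0.002]
```

```bash
python3 -m inch '[{"dr":[0,0,0],"delta_pos":[-0.001,0,-0.005],"jaw":0.005},{"dr":[0,0,0],"delta_pos":[-0.002,0,-0.014],"jaw":0.005},{"dr":[0,0,0],"delta_pos":[-0.005,0,-0.028],"jaw":0.005},{"dr":[0,0,0],"delta_pos":[-0.008,0,-0.044],"jaw":0.005},{"dr":[0,0,0],"delta_pos":[-0.011,0,-0.062],"jaw":0.005},{"dr":[0,0,0],"delta_pos":[-0.014,0,-0.08],"jaw":0.005},{"dr":[0,0,0],"delta_pos":[-0.017,0,-0.098],"jaw":0.005},{"dr":[0,0,0],"delta_pos":[-0.02,0,-0.116],"jaw":0.005},{"dr":[0,0,0],"delta_pos":[-0.023,0,-0.134],"jaw":0.005},{"dr":[0,0,0],"delta_pos":[-0.026,0,-0.15],"jaw":0.005},{"dr":[0,0,0],"delta_pos":[-0.028,0,-0.161],"jaw":0.005},{"dr":[0,0,0],"delta_pos":[-0.029,0,-0.166],"jaw":0.005}]'; python3 - <<'E'
from h import *
s=st();print(np.round(s["joint_pos"],3))
rows([((456.5,153.7,282),-1.309,0)])
E
```

```text
clock: 13.5
tcp_pos: [449.7, -20.0, 271.4]
tool_rot: [-1.573, 0.003, -1.489]
contact_force: [-0.3, 0.5, -5.2]
finger_gap: 11.8
t 13.5 grasp [449.8 -20.1 282.4] rot [-1.573  0.003 -1.489] F [-0.26  0.5  -5.2 ] M [0.   0.07 0.03] gap 11.8
[-0.866  0.07   0.868  1.992 -0.063  1.107  0.112]
dp [-0.1726, 0.0008, 0.021] dr [0.002, -0.18, -0.003]
```

```bash
python3 -m inch '[{"dr":[0,-0.005,0],"delta_pos":[-0.005,0,0.001],"jaw":0.005},{"dr":[0,-0.015,0],"delta_pos":[-0.014,0,0.002],"jaw":0.005},{"dr":[0,-0.03,0],"delta_pos":[-0.028,0,0.004],"jaw":0.005},{"dr":[0,-0.05,0],"delta_pos":[-0.046,0,0.006],"jaw":0.005},{"dr":[0,-0.07,0],"delta_pos":[-0.065,0,0.008],"jaw":0.005},{"dr":[0,-0.09,0],"delta_pos":[-0.084,0,0.01],"jaw":0.005},{"dr":[0,-0.11,0],"delta_pos":[-0.103,0,0.012],"jaw":0.005},{"dr":[0,-0.13,0],"delta_pos":[-0.122,0,0.014],"jaw":0.005},{"dr":[0,-0.15,0],"delta_pos":[-0.14,0,0.017],"jaw":0.005},{"dr":[0,-0.165,0],"delta_pos":[-0.156,0,0.019],"jaw":0.005},{"dr":[0,-0.175,0],"delta_pos":[-0.168,0,0.021],"jaw":0.005},{"dr":[0,-0.18,0],"delta_pos":[-0.173,0,0.021],"jaw":0.005}]'; python3 -m inch '[{"dr":[0,0,0],"delta_pos":[0,0,0],"jaw":0.005},{"dr":[0,0,0],"delta_pos":[0,0,0],"jaw":0.005}]'; python3 - <<'E'
from h import *
s=st();print(np.round(s["joint_pos"],3))
rows([((456.5,153.7,282),-1.309,0),((541,176.3,282),-1.309,0)])
s=cam("side");t=cam("top")
crop(s,120,60,320,210,3.8,"s8.png");crop(t,100,130,260,330,2.9,"t8.png")
E
```

```text
clock: 15.0
tcp_pos: [457.5, 154.8, 271.5]
tool_rot: [-1.573, 0.002, -1.308]
contact_force: [0.2, -0.3, -7.0]
finger_gap: 11.4
clock: 15.25
tcp_pos: [457.4, 153.2, 271.5]
tool_rot: [-1.573, 0.002, -1.31]
contact_force: [-0.2, -0.3, -5.3]
finger_gap: 12.1
t 15.25 grasp [457.4 153.2 282.5] rot [-1.573  0.002 -1.31 ] F [-0.18 -0.34 -5.31] M [-0.09  0.01  0.01] gap 12.1
[-1.054  0.145  0.717  1.921 -0.108  1.116 -0.034]
dp [-0.0007, 0.0005, -0.0007] dr [0.002, -0.001, -0.002]
dp [-0.0007, 0.0003, 0.0867] dr [0.002, -0.001, -0.002]
```

View pics/s8.png

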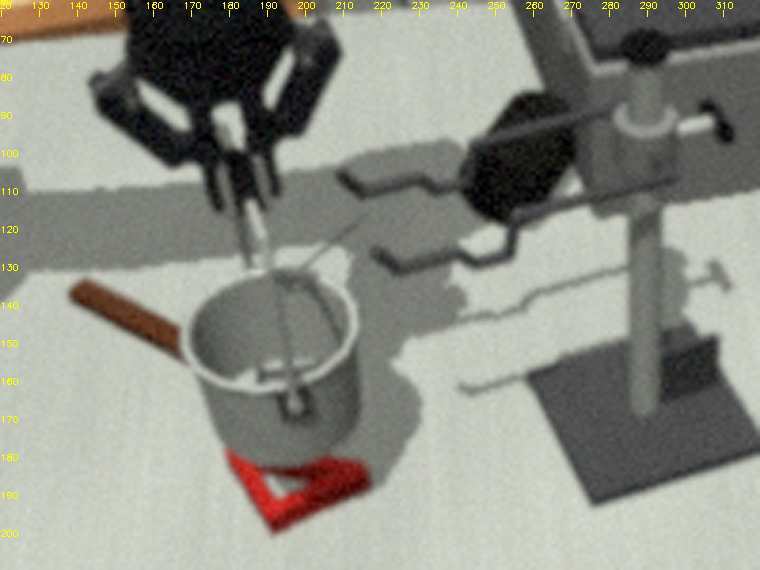

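View pics/t8.png

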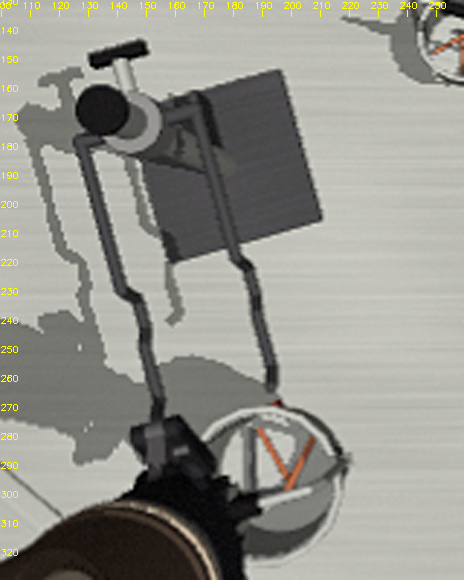

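```bash
python3 - <<'E'
from h import *
s=cam("side");t=cam("top")
P=[(457.4,153.2,282),(457.4+14,153.2-54.6,282),(457.4,153.2,174),(515.5,167.1,243)]
print(proj(t,P),proj(s,P))
E
```

```text
[[176.05151795 306.52599165]
 [209.47385245 297.69805979]
 [189.18948249 294.79274247]
 [173.48044779 268.38470541]] [[183.09944351 107.11663644]
 [188.93428887 124.02623515]
 [192.13302026 145.29178801]
 [213.87990197 115.07309194]]
```

```bash
python3 - <<'E'
from h import *
s=cam("side");t=cam("top")
crop(s,170,95,225,180,7,"s9.png");crop(t,150,260,235,330,8,"t9.png")
E
```

```text
(no output)
```

View pics/s9.png

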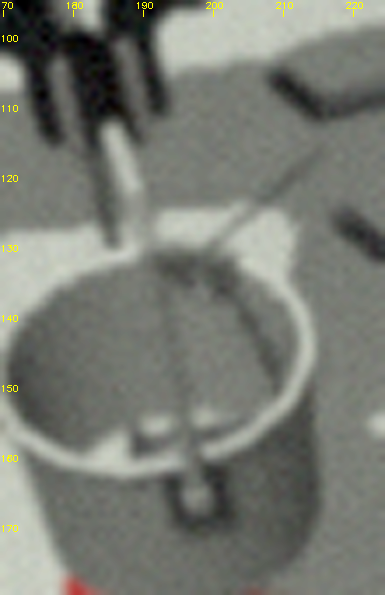

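View pics/t9.png

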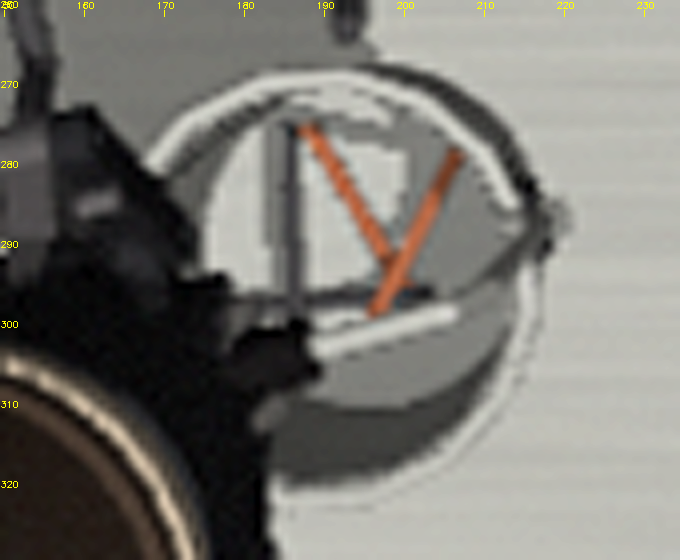

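```bash
python3 -m inch '[{"dr":[0,0,0],"delta_pos":[0,0,0.004],"jaw":0.005},{"dr":[0,0,0],"delta_pos":[0,0,0.01],"jaw":0.005},{"dr":[0,0,0],"delta_pos":[0,0,0.02],"jaw":0.005},{"dr":[0,0,0],"delta_pos":[0,0,0.031],"jaw":0.005},{"dr":[0,0,0],"delta_pos":[0,0,0.042],"jaw":0.005},{"dr":[0,0,0],"delta_pos":[0,0,0.053],"jaw":0.005},{"dr":[0,0,0],"delta_pos":[0,0,0.064],"jaw":0.005},{"dr":[0,0,0],"delta_pos":[0,0,0.074],"jaw":0.005},{"dr":[0,0,0],"delta_pos":[0,0,0.081],"jaw":0.005},{"dr":[0,0,0],"delta_pos":[0,0,0.086],"jaw":0.005},{"dr":[0,0,0],"delta_pos":[0,0,0.087],"jaw":0.005},{"dr":[0,0,0],"delta_pos":[0,0,0.087],"jaw":0.005}]'; python3 - <<'E'
from h import *
s=st();print(np.round(s["joint_pos"],3))
rows([((541,176.3,282),-1.309,0),((541,176.3,240),-1.309,0)])
s=cam("side");t=cam("top")
crop(s,160,60,320,210,3.8,"s10.png");crop(t,110,150,260,320,3.4,"t10.png")
E
```

```text
clock: 17.05
tcp_pos: [541.3, 176.5, 271.4]
tool_rot: [-1.573, 0.002, -1.309]
contact_force: [-0.1, -0.5, -5.5]
finger_gap: 12.2
t 17.05 grasp [541.3 176.4 282.4] rot [-1.573  0.002 -1.309] F [-0.08 -0.45 -5.45] M [-0.09 -0.03  0.07] gap 12.2
[-0.942  0.336  0.709  1.726 -0.238  1.169  0.096]
dp [0.0001, 0.0004, -0.0003] dr [0.002, -0.0, -0.002]
dp [0.0002, 0.0424, -0.0002] dr [0.002, -0.0, -0.002]
```

View pics/s10.png

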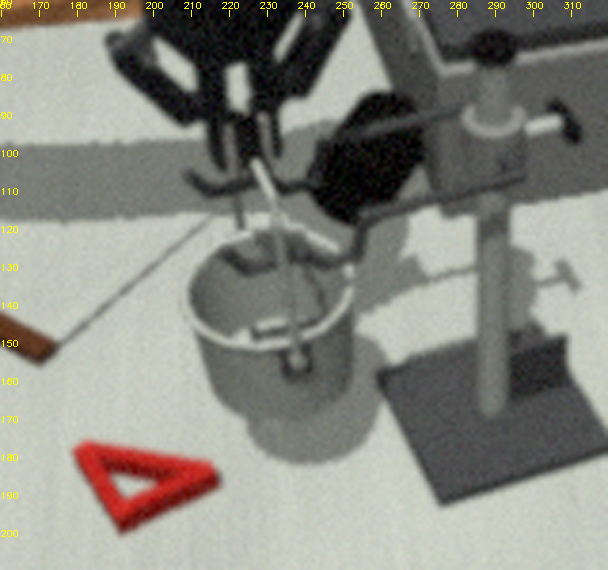

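View pics/t10.png

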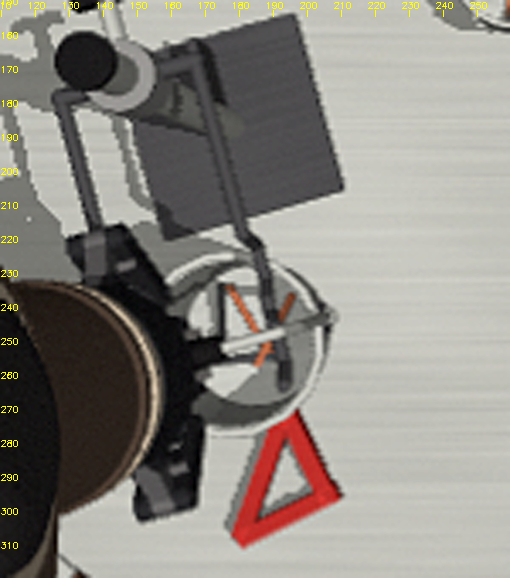

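```bash
python3 -m inch '[{"dr":[0,0,0],"delta_pos":[0,0.004,0],"jaw":0.005},{"dr":[0,0,0],"delta_pos":[0,0.01,0],"jaw":0.005},{"dr":[0,0,0],"delta_pos":[0,0.017,0],"jaw":0.005},{"dr":[0,0,0],"delta_pos":[0,0.024,0],"jaw":0.005},{"dr":[0,0,0],"delta_pos":[0,0.03,0],"jaw":0.005},{"dr":[0,0,0],"delta_pos":[0,0.034,0],"jaw":0.005},{"dr":[0,0,0],"delta_pos":[0,0.036,0],"jaw":0.005},{"dr":[0,0,0],"delta_pos":[0,0.037,0],"jaw":0.005},{"dr":[0,0,0],"delta_pos":[0,0.038,0],"jaw":0.005}]'; python3 -c "
from h import *
st()"; python3 -m inch '[{"dr":[0,0,0],"delta_pos":[0,0.001,0],"jaw":0.005},{"dr":[0,0,0],"delta_pos":[0,0.002,0],"jaw":0.005},{"dr":[0,0,0],"delta_pos":[0,0.003,0],"jaw":0.005},{"dr":[0,0,0],"delta_pos":[0,0.004,0],"jaw":0.005}]'; python3 -c "
from h import *
st()"
```

```text
clock: 18.27
tcp_pos: [541.5, 176.6, 233.5]
tool_rot: [-1.572, 0.002, -1.309]
contact_force: [-0.3, -0.0, -5.8]
finger_gap: 11.7
t 18.27 grasp [541.5 176.6 244.5] rot [-1.572  0.002 -1.309] F [-0.31 -0.01 -5.79] M [-0.01  0.06 -0.  ] gap 11.7
clock: 18.77
tcp_pos: [541.3, 176.6, 229.3]
tool_rot: [-1.573, 0.002, -1.309]
contact_force: [0.0, 0.6, -5.3]
finger_gap: 11.8
t 18.77 grasp [541.4 176.6 240.3] rot [-1.573  0.002 -1.309] F [ 0.04  0.61 -5.32] M [-0.   -0.04 -0.01] gap 11.8
```

```bash
for i in 1 2; do python3 -m inch '[{"dr":[0,0,0],"delta_pos":[0,0.001,0],"jaw":0.005},{"dr":[0,0,0],"delta_pos":[0,0.002,0],"jaw":0.005},{"dr":[0,0,0],"delta_pos":[0,0.002,0],"jaw":0.005}]' | grep -v -e gap -e rot; done
```

```text
clock: 19.15
tcp_pos: [541.3, 176.6, 227.3]
contact_force: [-0.1, 0.4, -5.9]
clock: 19.52
tcp_pos: [541.2, 176.6, 225.3]
contact_force: [-1.2, 0.4, -5.9]
```

```bash
python3 -m inch '[{"dr":[0,0,0],"delta_pos":[0,0.0005,0],"jaw":0.005},{"dr":[0,0,0],"delta_pos":[0,0.001,0],"jaw":0.005},{"dr":[0,0,0],"delta_pos":[0,0.001,0],"jaw":0.005}]' | grep -v -e gap -e rot;python3 -m inch '[{"dr":[0,0,0],"delta_pos":[0,0.0005,0],"jaw":0.005},{"dr":[0,0,0],"delta_pos":[0,0.001,0],"jaw":0.005},{"dr":[0,0,0],"delta_pos":[0,0.001,0],"jaw":0.005}]' | grep -v -e gap -e rot
```

```text
clock: 19.9
tcp_pos: [541.3, 176.6, 224.3]
contact_force: [-0.3, 0.0, -6.6]
clock: 20.27
tcp_pos: [541.3, 176.6, 223.3]
contact_force: [0.2, 0.7, -6.2]
```

```bash
python3 -m inch '[{"dr":[0,0,0],"delta_pos":[0,0.0005,0],"jaw":0.005},{"dr":[0,0,0],"delta_pos":[0,0.001,0],"jaw":0.005},{"dr":[0,0,0],"delta_pos":[0,0.001,0],"jaw":0.005}]' | grep -v -e gap -e rot
```

```text
clock: 20.65
tcp_pos: [541.3, 176.6, 222.3]
contact_force: [-0.8, 0.1, -6.4]
```

```bash
python3 -m inch '[{"dr":[0,0,0],"delta_pos":[0,0.0005,0],"jaw":0.005},{"dr":[0,0,0],"delta_pos":[0,0.001,0],"jaw":0.005},{"dr":[0,0,0],"delta_pos":[0,0.001,0],"jaw":0.005}]' | grep -v -e gap -e rot
```

```text
clock: 21.02
tcp_pos: [541.3, 176.6, 221.3]
contact_force: [-1.5, 0.8, -5.5]
```

```bash
python3 -m inch '[{"dr":[0,0,0],"delta_pos":[0,0.0005,0],"jaw":0.005},{"dr":[0,0,0],"delta_pos":[0,0.001,0],"jaw":0.005},{"dr":[0,0,0],"delta_pos":[0,0.001,0],"jaw":0.005}]' | grep -v -e gap -e rot
```

```text
clock: 21.4
tcp_pos: [541.4, 176.6, 220.7]
contact_force: [-1.9, -0.0, -1.2]
```

```bash
python3 - <<'E'
from h import *
st();s=cam("side");t=cam("top");st()
crop(s,180,80,290,180,5.5,"s11.png");crop(t,150,210,230,280,8,"t11.png")
E
```

```text
t 21.4 grasp [541.4 176.6 231.7] rot [-1.572  0.002 -1.309] F [-1.9  -0.02 -1.21] M [-0.1  0.3 -0. ] gap 12.0
t 21.5 grasp [541.4 176.6 231.7] rot [-1.572  0.002 -1.309] F [-1.29 -0.97 -0.75] M [-0.07  0.35  0.01] gap 12.4
```

View pics/s11.png

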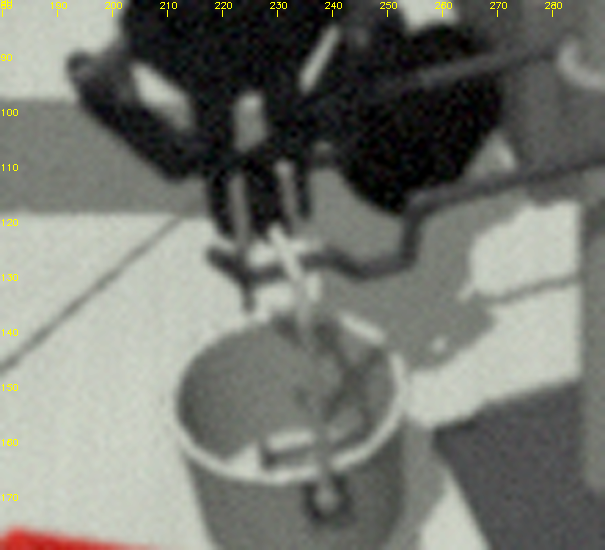

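View pics/t11.png

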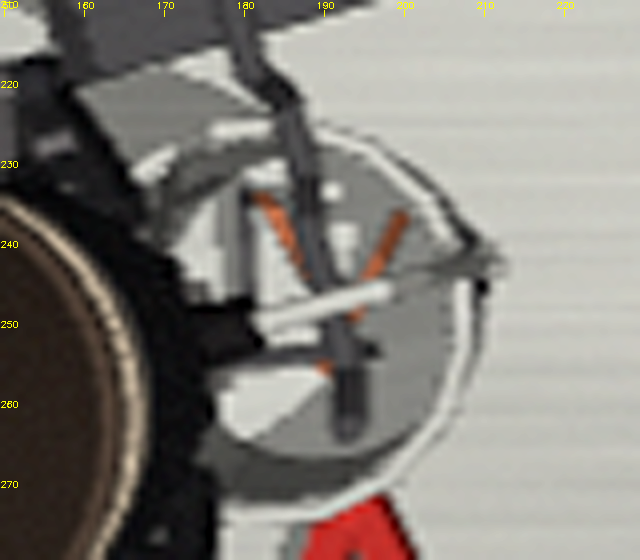

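```bash
python3 -m inch '[{"dr":[0,0,0],"delta_pos":[0,-0.002,0],"jaw":0.005},{"dr":[0,0,0],"delta_pos":[0,-0.004,0],"jaw":0.005},{"dr":[0,0,0],"delta_pos":[0,-0.004,0.003],"jaw":0.005},{"dr":[0,0,0],"delta_pos":[0,-0.004,0.008],"jaw":0.005},{"dr":[0,0,0],"delta_pos":[0,-0.004,0.014],"jaw":0.005},{"dr":[0,0,0],"delta_pos":[0,-0.004,0.02],"jaw":0.005},{"dr":[0,0,0],"delta_pos":[0,-0.004,0.026],"jaw":0.005},{"dr":[0,0,0],"delta_pos":[0,-0.004,0.031],"jaw":0.005},{"dr":[0,0,0],"delta_pos":[0,-0.004,0.035],"jaw":0.005},{"dr":[0,0,0],"delta_pos":[0,-0.004,0.036],"jaw":0.005},{"dr":[0,0,0],"delta_pos":[0,-0.004,0.036],"jaw":0.005}]' ; python3 - <<'E'
from h import *
st();s=cam("side");t=cam("top");st()
crop(s,200,80,310,180,5.5,"s12.png");crop(t,150,190,230,260,8,"t12.png")
rows([((576.3,185.8,235),-1.309,0)])
E
```

```text
clock: 22.88
tcp_pos: [576.1, 185.8, 224.3]
tool_rot: [-1.573, 0.002, -1.309]
contact_force: [-0.5, -0.6, -6.2]
finger_gap: 12.1
t 22.88 grasp [576.1 185.8 235.3] rot [-1.573  0.002 -1.309] F [-0.48 -0.64 -6.24] M [-0.02  0.01 -0.01] gap 12.1
t 22.98 grasp [576.  185.8 235.3] rot [-1.573  0.002 -1.309] F [-1.31  0.59 -6.49] M [-0.03  0.01 -0.01] gap 12.2
dp [0.0001, 0.0003, 0.0003] dr [0.002, -0.0, -0.002]
```

View pics/s12.png

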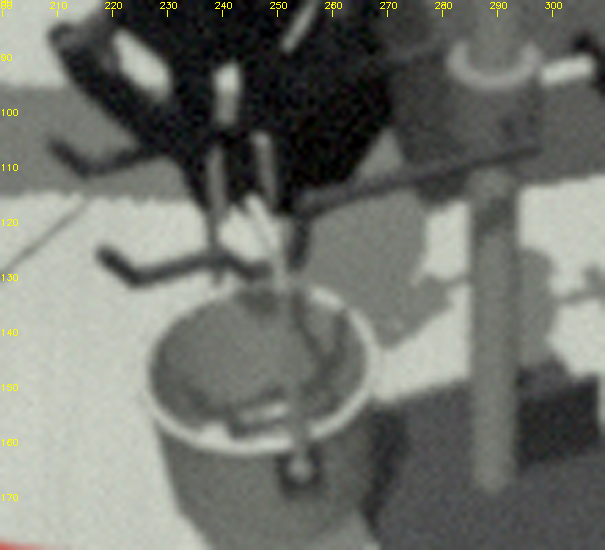

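View pics/t12.png

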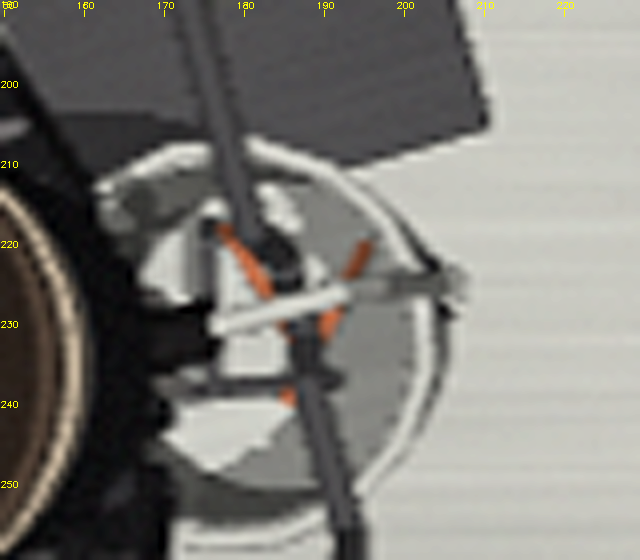

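```bash
python3 -m inch '[{"dr":[0,0,0],"delta_pos":[0,0.002,0],"jaw":0.005},{"dr":[0,0,0],"delta_pos":[0,0.004,0],"jaw":0.005},{"dr":[0,0,0],"delta_pos":[0,0.006,0],"jaw":0.005},{"dr":[0,0,0],"delta_pos":[0,0.008,0],"jaw":0.005},{"dr":[0,0,0],"delta_pos":[0,0.009,0],"jaw":0.005},{"dr":[0,0,0],"delta_pos":[0,0.01,0],"jaw":0.005},{"dr":[0,0,0],"delta_pos":[0,0.011,0],"jaw":0.005},{"dr":[0,0,0],"delta_pos":[0,0.012,0],"jaw":0.005},{"dr":[0,0,0],"delta_pos":[0,0.012,0],"jaw":0.005}]'
```

```text
clock: 24.1
tcp_pos: [576.0, 185.9, 212.2]
tool_rot: [-1.573, 0.002, -1.309]
contact_force: [0.1, -0.2, -5.6]
finger_gap: 12.1
```

```bash
python3 -m inch '[{"dr":[0,0,0],"delta_pos":[0,0.0005,0],"jaw":0.005},{"dr":[0,0,0],"delta_pos":[0,0.001,0],"jaw":0.005},{"dr":[0,0,0],"delta_pos":[0,0.001,0],"jaw":0.005}]' | grep -v -e gap -e rot
```

```text
clock: 24.48
tcp_pos: [576.0, 185.9, 211.2]
contact_force: [0.2, -0.3, -6.1]
```

```bash
python3 -m inch '[{"dr":[0,0,0],"delta_pos":[0,0.0005,0],"jaw":0.005},{"dr":[0,0,0],"delta_pos":[0,0.001,0],"jaw":0.005},{"dr":[0,0,0],"delta_pos":[0,0.001,0],"jaw":0.005}]' | grep -v -e gap -e rot
```

```text
clock: 24.85
tcp_pos: [576.0, 185.9, 210.2]
contact_force: [1.0, 0.1, -6.0]
```

Grasp z is 221.2, and the predicted seat is about 219.7. I'll carry on in small steps.

```bash
python3 -m inch '[{"dr":[0,0,0],"delta_pos":[0,0.0005,0],"jaw":0.005},{"dr":[0,0,0],"delta_pos":[0,0.001,0],"jaw":0.005},{"dr":[0,0,0],"delta_pos":[0,0.001,0],"jaw":0.005}]' | grep -v -e gap -e rot
```

```text
clock: 25.22
tcp_pos: [576.0, 185.9, 209.2]
contact_force: [-0.2, -0.5, -5.6]
```

```bash
python3 -m inch '[{"dr":[0,0,0],"delta_pos":[0,0.0005,0],"jaw":0.005},{"dr":[0,0,0],"delta_pos":[0,0.0005,0],"jaw":0.005},{"dr":[0,0,0],"delta_pos":[0,0.0005,0],"jaw":0.005}]' | grep -v -e gap -e rot
```

```text
clock: 25.6
tcp_pos: [576.1, 185.9, 208.9]
contact_force: [-0.6, 0.2, -3.7]
```

```bash
python3 -m inch '[{"dr":[0,0,0],"delta_pos":[0,0.0005,0],"jaw":0.005},{"dr":[0,0,0],"delta_pos":[0,0.0005,0],"jaw":0.005},{"dr":[0,0,0],"delta_pos":[0,0.0005,0],"jaw":0.005}]' | grep -v -e gap -e rot
```

```text
clock: 25.98
tcp_pos: [576.2, 185.9, 208.7]
contact_force: [-1.5, -0.5, 0.9]
```

```bash
python3 -m inch '[{"dr":[0,0,0],"delta_pos":[0,0,0],"jaw":0.013},{"dr":[0,0,0],"delta_pos":[0,0,0],"jaw":0.016},{"dr":[0,0,0],"delta_pos":[0,0,0],"jaw":0.02},{"dr":[0,0,0],"delta_pos":[0,0,0],"jaw":0.026},{"dr":[0,0,0],"delta_pos":[0,0,0],"jaw":0.032},{"dr":[0,0,0],"delta_pos":[0,0,0],"jaw":0.034}]' 20; python3 - <<'E'
from h import *
st();s=cam("side");t=cam("top");st()
crop(s,200,80,310,190,5,"s13.png");crop(t,150,190,230,260,8,"t13.png")
E
```

```text
clock: 26.72
tcp_pos: [576.1, 186.0, 208.3]
tool_rot: [-1.573, 0.002, -1.309]
contact_force: [-0.5, 0.9, 0.3]
finger_gap: 34.1
t 26.73 grasp [576.1 185.9 219.3] rot [-1.573  0.002 -1.309] F [-0.52  0.93  0.31] M [ 0.04 -0.03 -0.02] gap 34.1
t 26.82 grasp [576.1 185.9 219.3] rot [-1.573  0.002 -1.309] F [0.33 0.74 0.68] M [ 0.02 -0.04  0.02] gap 34.3
```

View pics/s13.png

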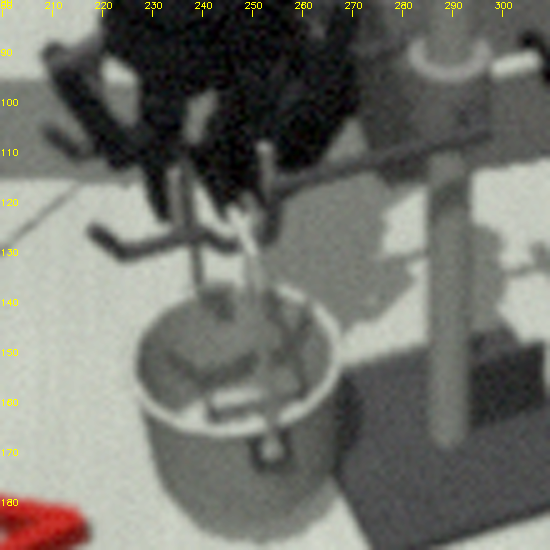

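View pics/t13.png

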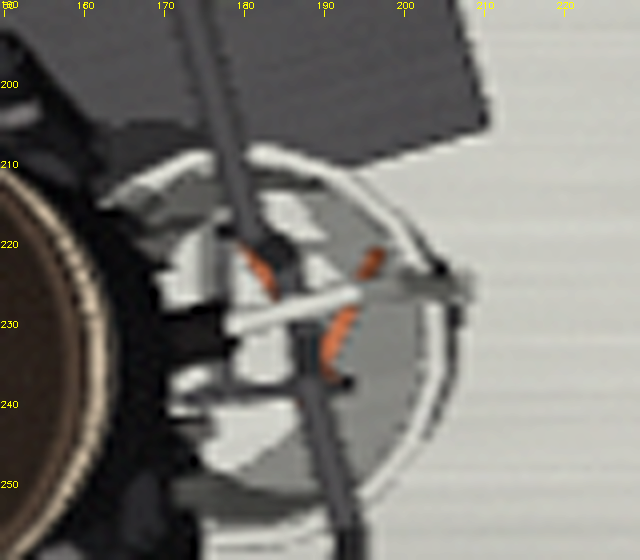

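```bash
python3 -m inch '[{"dr":[0,0,0],"delta_pos":[0,-0.004,0],"jaw":0.036},{"dr":[0,0,0],"delta_pos":[0,-0.01,0],"jaw":0.036},{"dr":[0,0,0],"delta_pos":[0,-0.02,0],"jaw":0.036},{"dr":[0,0,0],"delta_pos":[0,-0.035,0],"jaw":0.036},{"dr":[0,0,0],"delta_pos":[0,-0.055,0],"jaw":0.036},{"dr":[0,0,0],"delta_pos":[0,-0.08,0],"jaw":0.036},{"dr":[0,0,0],"delta_pos":[0,-0.11,0],"jaw":0.036},{"dr":[0,0,0],"delta_pos":[0,-0.14,0],"jaw":0.036},{"dr":[0,0,0],"delta_pos":[0,-0.14,-0.04],"jaw":0.036},{"dr":[0,0,0],"delta_pos":[0,-0.14,-0.09],"jaw":0.036},{"dr":[0,0,0],"delta_pos":[0,-0.14,-0.14],"jaw":0.036},{"dr":[0,0,0],"delta_pos":[0,-0.14,-0.14],"jaw":0.036}]' ; python3 - <<'E'
from h import *
st();s=cam("side");t=cam("top")
cv2.imwrite("pics/s14f.png",s["pixels"][:,:,::-1]);cv2.imwrite("pics/t14f.png",t["pixels"][:,:,::-1])
crop(s,200,80,310,190,5,"s14.png")
E
```

```text
clock: 28.32
tcp_pos: [438.9, 148.3, 349.9]
tool_rot: [-1.572, 0.006, -1.309]
contact_force: [0.4, 0.7, 0.7]
finger_gap: 36.1
t 28.32 grasp [439.  148.3 360.9] rot [-1.572  0.006 -1.309] F [0.39 0.65 0.73] M [ 0.04 -0.04  0.03] gap 36.1
```

View pics/s14.png

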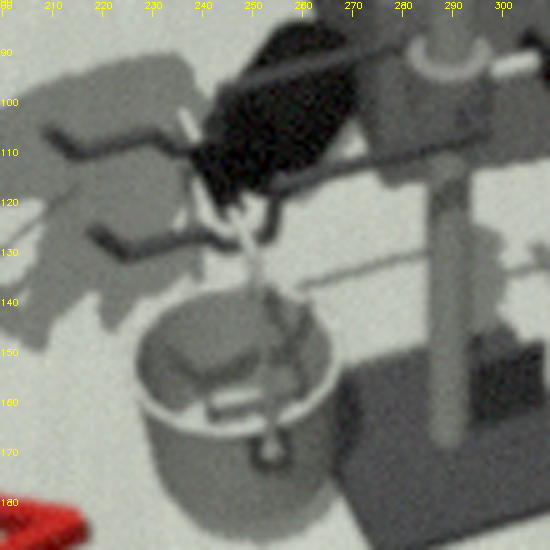

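View pics/t14f.png

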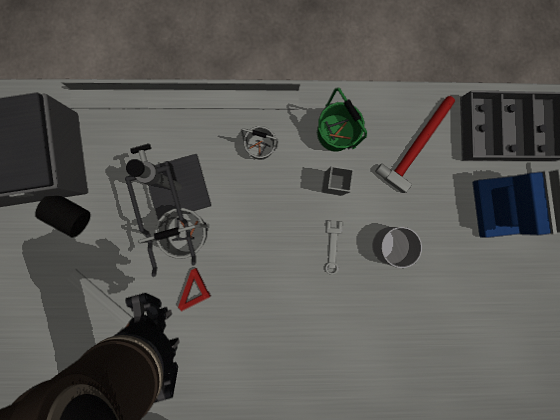

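View pics/s14f.png

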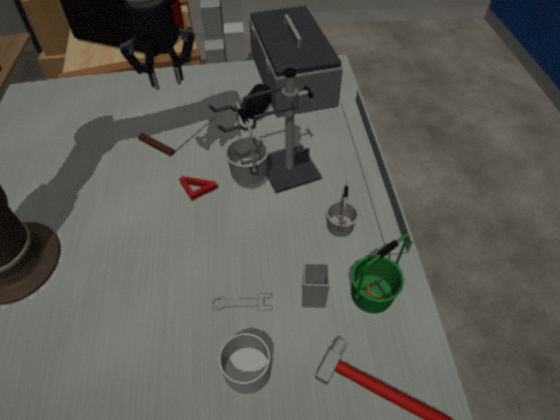

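```bash
python3 -m inch '[{"dr":[0,0,0],"delta_pos":[0,0,0],"jaw":0.036},{"dr":[0,0,0],"delta_pos":[0,0,0],"jaw":0.036},{"dr":[0,0,0],"delta_pos":[0,0,0],"jaw":0.036},{"dr":[0,0,0],"delta_pos":[0,0,0],"jaw":0.036},{"dr":[0,0,0],"delta_pos":[0,0,0],"jaw":0.036},{"dr":[0,0,0],"delta_pos":[0,0,0],"jaw":0.036},{"dr":[0,0,0],"delta_pos":[0,0,0],"jaw":0.036},{"dr":[0,0,0],"delta_pos":[0,0,0],"jaw":0.036}]' ; python3 - <<'E'
from h import *
a=cv2.imread("pics/side0.png",0)
t=cam("top");s=cam("side");crop(t,110,180,230,280,6,"t15.png")
old=cv2.cvtColor(cv2.imread("pics/s14f.png"),cv2.COLOR_BGR2GRAY).astype(int);new=cv2.cvtColor(s["pixels"],cv2.COLOR_RGB2GRAY).astype(int)
print(np.abs(old-new)[125:190,220:275].max())
# middle of bar: tube centre, rim centre
E
```

```text
clock: 29.42
tcp_pos: [441.2, 149.5, 348.6]
tool_rot: [-1.573, 0.002, -1.309]
contact_force: [-0.8, 0.4, 0.3]
finger_gap: 36.2
22
```

View pics/t15.png

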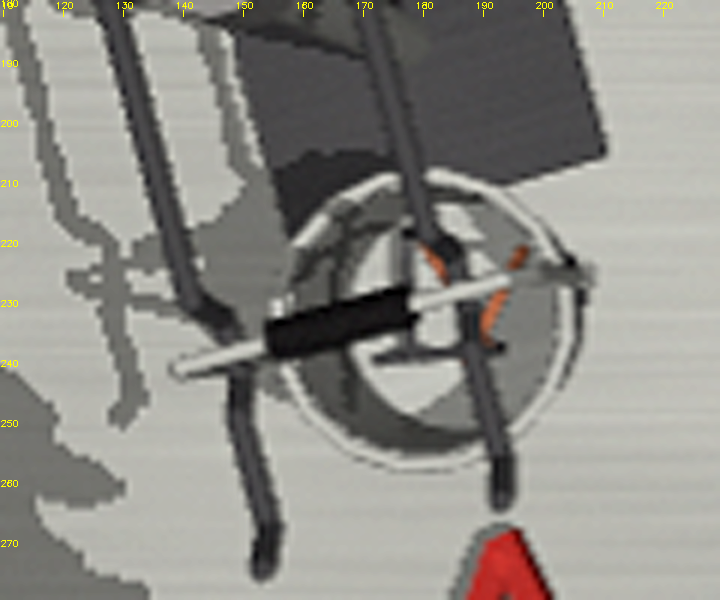

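```bash
python3 - <<'E'
from h import *
t=cam("top");s=cam("side")
print(proj(t,[(576,186,220),(576,186,112)]),proj(s,[(576,186,112)]))
print(onz(t,(182.3,232.7),112),onz(t,(165.7,232.5),220),onz(s,(246.5,151),112))
E
```

```text
[[166.30971154 233.50200445]
 [179.68701665 232.59302454]] [[246.20227778 150.27178233]]
[575.75774047 180.5455518  112.        ] [577.81712886 187.11612489 220.        ] [576.5820029  183.42273737 112.        ]
```

```bash
python3 -c "
from station import ctrl
print(ctrl.hand_in())"
```

```text
the job is handed in; nothing more can be done
None
```

The pail now hangs free on the fork, with the bail wire down in both notches. I handed the job in at about 29.5 s of the 72 s allowed.

- **Swing:** I gripped the hand tube and swung the bail upright. The force felt at the hand peaked at about 8 N in the readings between moves.
- **Fork height:** I lifted the pail and lowered the bar onto the prongs' flat run, where it touched with the bar at 231.7 mm. That puts the fork's flat run at about 225 mm.
- **Seating:** I moved the bar back over the notches and lowered it until the load came off, at 219.7 mm. That is the 12 mm drop the fork's dimensions predict. The contact forces on the fork that I saw stayed within a few newtons.
- **Last checks:** The top view shows bare wire lying on both prongs, right in front of the back stop. The rim centre is within about 2 mm of straight below the bar along the fork, and 3–6 mm off it sideways, which is close to camera accuracy. The pictures show the other things on the bench where they were.

Three things were not clean:
- **Pail drift:** the side view suggests the pail slid about 2–4 mm on the bench during the swing.
- **Joint limits:** an early tilted approach that I gave up left joints 5 and 6 reading 0.001 and 0.003 rad past their lower limits. That could count as passing a joint's range.
- **Settling check:** two pictures about 1 s apart still differed by up to 22 grey levels around the pail. I put that down to the arm's shadow and image noise and did not check further for residual swing.

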